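# Nest the two tapered sample tumblers in the sprung stacking stand

### The arm

A 6-joint arm with a two-finger parallel gripper is mounted at the origin on the work surface; the furniture and walls round the work are solid. World frame = base frame: x ahead of the robot, y to its left, z up, the work surface at z = 0. Lengths are in m, angles in degrees, forces in N, time in s.
With the tool pointing down it reaches from about 0.35 to 0.95 m from the base axis. Payload 17.4 kg.
Tool frame: the origin (TCP) lies midway between the tips of the shut fingers; the grasp point (between the pads) lies 19 mm behind it; z points along the fingers, y is the line along which they close (so a half turn about z gives the same grasp; the last joint's range is limited). The gripper opens to 93 mm and grips with 3 to 60 N. Pads are 15 mm wide; open, the fingers measure 128 mm over their backs; the gripper's body (75 mm by 188 mm) begins 65 mm behind the grasp point.
Start: joints at [-78.999, 6.646, 82.598, -0, 90.757, -2.166], TCP at [0.154, -0.657, 0.219] pointing down, gripper open.
Joint ranges: [-162.19, 162.19], [-47.58, 125.68], [4.15, 143.07], [-65.23, 245.23], [0.69, 171.88], [-170.13, 170.13]. Speed limits (degrees/s): [108.29, 108.29, 127.2, 180, 180, 180].

### API

Orientations are given as [roll, pitch, yaw] about the fixed x, y, z axes, in that order (R = Rz(yaw) Ry(pitch) Rx(roll)).
In Python, from workcell import ctrl gives the robot as it stands.
- The arm moves only by the shell command python3 -m jog 'ROWS'. ROWS is JSON, a list that holds one entry, the list of rows, each a list of 7 numbers: the turn, a rotation vector about the world's x, y, z scaled (see below), then the shift along the world's x, y, z scaled (see below), then the opening, from -1 (shut) to 1 (fully open), so that 0 is half open. In form: [[[rx, ry, rz, x, y, z, grip], ...]]. A call has 1 to 5 rows; each row is the pose to reach, as a shift and turn from the pose commanded when the call began, turning the shorter way round; what a row does not reach only later rows make up. The controller multiplies each number of a shift by 1000 mm and each number of a turn by pi rad. A row lasts 1/8 s, in which the tool goes at most 62.5 mm and 10.7 degrees, less where a joint would pass 70% of its speed; a pose out of reach is approached as far as the arm can. A call with a number of a shift or a turn outside -1 to 1 is refused whole. A call with a gripper value outside its range is refused whole. The fingers move at their own pace and stop on an object; the grip force is fixed at half the most. Time passes only in rows, so rows that repeat a pose let the fingers close. It gives the time, the measured TCP pose, the force, the opening and the grip force at its end, in the units of the state.
- ctrl.get_obs(): the state, without advancing time (a new reading comes with each control period).
- ctrl.snapshot(name): name is "scene" or "top" or "wrist"; returns the picture (480x640x3 uint8, red, green, blue); there is no depth.
- ctrl.camera_model(name): a dict with "intrinsics" (3x3 intrinsics, pixels), "xyz" and "orientation" of the camera in the world. Camera axes: x right, y down, z forward; pixel columns grow to the right and rows downward; lengths in m; the calibration is good to about 2 mm. A picture is of the moment at which its call begins: read the wrist's pose just before it. camera_model takes no time and is no camera call; for the wrist camera it gives the pose at the moment of the call.
- ctrl.finish_job(): hands the job in; it is judged then, once.
The state is a dict: "clock": time; "joint_pos": joint angles; "dq": joint speeds; "joint_efforts": joint torques, N m; "ee_pos": TCP position; "tcp_rot": TCP orientation; "contact_force": force on the tool from outside, world axes, zero at the start; "moment": the same for the moment, N m; "gripper_width": opening from 0.0 (shut) to 1.0 (fully open); "grasp_force": force on a finger pad.
Only numpy, scipy, OpenCV 4.12 (cv2) and the standard library are available. Lean on these libraries where they do the work, as an engineer would, in place of code of your own. Each camera call takes 0.05 s, during which the arm holds its last target. There are 200 camera calls.

### The job

Pack the two empty metal sample tumblers away in the black stacking stand: the wide tumbler into the stand's tapered seat first, then the tall narrow tumbler into the wide one, both mouth up. Lower each one in your grip until you feel it come to rest in its taper and only then let go; never drop it in and never press it, because more than a light push (about 10 N) jams the tapers. Leave both standing straight and fully down, and do not disturb the other things on the table.

Things in the scene. Friction and masses are not known exactly. Their poses are not given: they have to be found in the camera images.
- wide_tumbler: wide grey steel tumbler, open top, 130 mm high, wall 3 mm, 0.1-0.2 kg. Origin: centre of underside, z up its axis. Outside a cone, 40 mm diameter at the bottom to 64 mm at 72 mm up, then straight (64 mm) to the rim: grip there across the diameter, any yaw. The inside runs parallel. Starts upright, on either side of the stand.
- tall_tumbler: tall narrow grey steel tumbler, open top, 155 mm high, wall 3 mm, 0.09-0.17 kg. Origin: centre of underside, z up its axis. Outside a cone, 39 mm diameter at the bottom to 55 mm at 48 mm up, then straight (55 mm) to the rim: grip it near the top, any yaw. Starts upright, across the stand from the other. Nested, its underside is 13-17 mm above the wide one's, its rim about 40 mm above.
- stack_stand: stacking stand fixed to the table: steel foot disc 124 mm across, black guard tube 88 mm outer and 80 mm inner diameter, 108 mm high. Origin: centre of underside, z up. In the tube, on its axis, hangs a steel tapered seat: 56 mm diameter at the mouth, 43 mm at its open lower end, 40 mm deep. All tapers here widen 1 mm in radius per 6 mm, so 1 mm off-centre touches one side up to 6 mm early.
- sorting_dish: bystander: round steel dish, 101 mm across, 21 mm high; origin at the centre of its underside. Leave alone.
- calculator: bystander: grey calculator, 138 x 82 x 20 mm; origin at the centre of its underside. Leave alone.
- tape_roll: bystander: roll of tan tape lying flat, 96 mm across, 48 mm high, between robot and stand; origin at the centre of its underside. Leave alone.
- stand_top (a point): centre of the guard tube's upper rim, 108 mm above the table. The seat's height differs each time and is not reported: its mouth is 4 to 42 mm below this point, so the wide tumbler rests with its underside 18-56 mm above the table. The seat is sprung: it gives about 1 mm per 6 N downward and springs back; sideways it is firm.
Not all that is in view belongs to the job. Several things have the shape of the stack_stand; the one meant has the colours described above. Leave any blue look-alike of the wide_tumbler alone.

How it is judged:
By the outcome, as a careful person would: the job done as asked, in the order asked, and still so for the second after the job is handed in, with the robot touching nothing.
It also fails if it takes over 69 s, if anything falls off the work surface, if the arm or the gripper's body presses on something with over 40 N, if the wrist force passes 120 N, or if a joint passes its speed limit or range.

## Working session

There is one attempt and no reset: what is moved stays moved. The work goes in short steps, Python scripts to look and compute and a shell command to move; the robot and the scene stay as the last step left them, time stands still between calls to the robot, and variables do not carry over. Pictures are saved under pics/ and viewed, at most 10 in all, crops included, and the job is handed in when it is done.

```bash
mkdir -p pics; cat > h.py <<'E'
import numpy as np, cv2
from scipy.spatial.transform import Rotation as R
from workcell import ctrl
def snap(name,fn=None):
    m=ctrl.camera_model(name); im=ctrl.snapshot(name)
    if fn: cv2.imwrite('pics/'+fn,im[:,:,::-1])
    return im,m
def rot(m):
    o=np.array(m['orientation'],float)
    return o if o.shape==(3,3) else R.from_euler('xyz',o,degrees=True).as_matrix()
def ray(m,u,v,z):
    d=rot(m)@np.linalg.solve(np.array(m['intrinsics']),[u,v,1.]); c=np.array(m['xyz'])
    return c+d*(z-c[2])/d[2]
def proj(m,p):
    q=np.array(m['intrinsics'])@(rot(m).T@(np.array(p)-m['xyz'])); return q[:2]/q[2]
E
python3 - <<'E'
from h import *
for n in('top','scene'):
    im,m=snap(n,n+'1.png'); print(n,m)
print(ctrl.get_obs())
E
```

```text
top {'intrinsics': array([[559.10444597,   0.        , 316.33734631],
       [  0.        , 559.10444597, 242.47520534],
       [  0.        ,   0.        ,   1.        ]]), 'xyz': array([ 0.14715032, -0.10980713,  1.50716421]), 'orientation': array([-168.01864037,    0.29336849,  -89.30662491])}
scene {'intrinsics': array([[551.61757824,   0.        , 313.53400575],
       [  0.        , 551.61757824, 238.11536952],
       [  0.        ,   0.        ,   1.        ]]), 'xyz': array([-0.46611963,  0.63775757,  0.99153793]), 'orientation': array([-128.15220848,    0.72599621, -130.20623929])}
{'clock': 0.1, 'joint_pos': array([-7.90010372e+01,  6.67023920e+00,  8.26316471e+01, -6.24533593e-04,
        9.07565560e+01, -2.16661852e+00]), 'dq': array([ 0.00565114, -0.13833945, -0.08027852, -0.02361298,  0.08128902,
       -0.03397072]), 'joint_efforts': array([ 1.70750314e-03, -7.22891736e+01, -6.23862791e+01,  7.80730136e-02,
        2.28412834e-02, -9.50403114e-05]), 'ee_pos': array([ 0.1536853 , -0.65708209,  0.21799533]), 'tcp_rot': array([-1.79941576e+02, -1.58540395e-03,  1.31655725e+01]), 'contact_force': array([-0.65342732, -0.99941445,  0.08411923]), 'moment': array([-0.04822502, -0.01777978, -0.00159228]), 'grasp_force': 0.0, 'gripper_width': 1.0002195789379211}
```

View pics/top1.png

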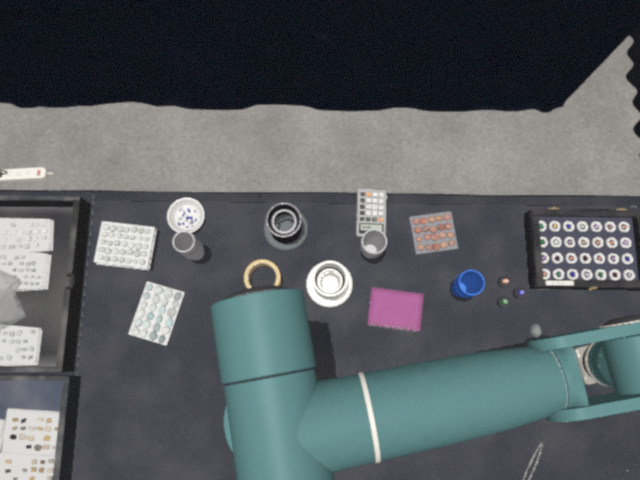

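View pics/scene1.png

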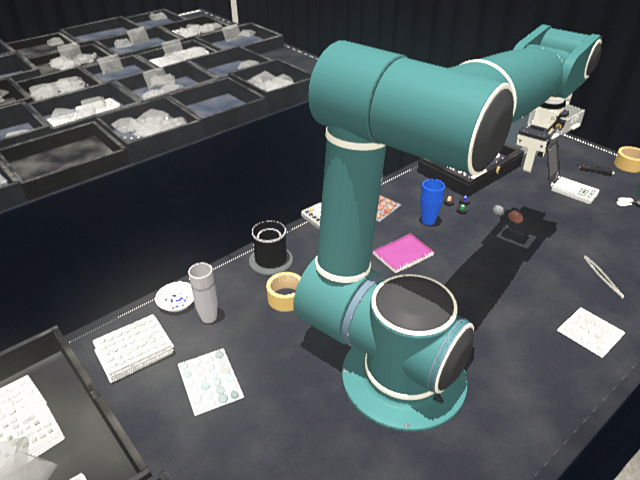

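Top view shows two stand shapes. The black one on a grey foot disc at (285,225) fits the description; the white one at (330,284) is a look-alike. Tumblers: grey at (187,245), tall and narrow; grey at (373,243), wide, beside the calculator; blue at (468,284), a look-alike. I'll confirm in one crop.

```bash
python3 - <<'E'
from h import *
im=cv2.imread('pics/top1.png'); m=ctrl.camera_model('top')
c=cv2.resize(im[185:310,160:420],None,fx=3,fy=3,interpolation=cv2.INTER_CUBIC)
cv2.imwrite('pics/crop1.png',c)
for n,u,v,z in(('tall',184,241,.155),('wide',374,242,.13),('stand',284,220,.108),('white',330,280,.108),('calc',372,210,.02),('dish',186,215,.02),('tape',263,275,.048)):
    print(n,ray(m,u,v,z).round(3))
E
```

```text
tall [0.434 0.228 0.155]
wide [ 0.442 -0.244  0.13 ]
stand [ 0.502 -0.015  0.108]
white [ 0.348 -0.135  0.108]
calc [ 0.556 -0.25   0.02 ]
dish [0.536 0.261 0.02 ]
tape [0.367 0.041 0.048]
```

View pics/crop1.png

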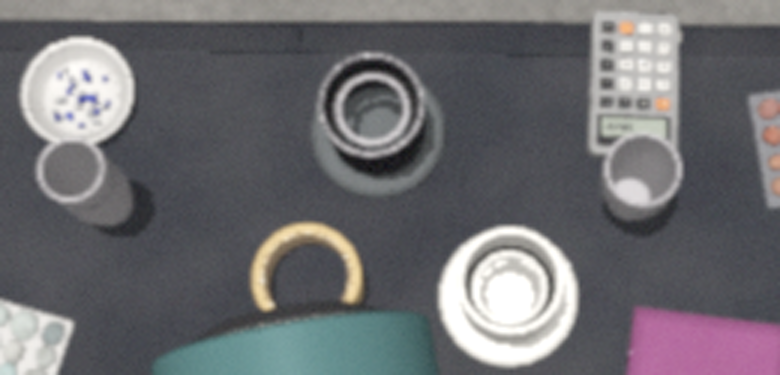

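Crop confirms it: the black guard tube is at full-image (283.7,220.3). The wide grey rim (374.3,242.3) has a visibly larger rim than the tall one at (183.7,241.7). Moving towards the wide tumbler.

```bash
python3 -m jog '[[[0,0,0,0,0,0.06,1],[0,0,0,0.04,0.05,0.08,1],[0,0,0,0.08,0.1,0.08,1],[0,0,0,0.12,0.15,0.08,1],[0,0,0,0.15,0.2,0.08,1]]]'; python3 -m jog '[[[0,0,0,0.035,0.05,0,1],[0,0,0,0.07,0.1,0,1],[0,0,0,0.1,0.15,0,1],[0,0,0,0.13,0.2,0,1],[0,0,0,0.138,0.213,0,1]]]'
```

```text
clock: 0.72
ee_pos: [0.303, -0.4583, 0.2982]
tcp_rot: [-180.0, 0.0, 13.2]
contact_force: [0.4, 0.0, 0.5]
gripper_width: 1.001
grasp_force: 0.0
clock: 1.35
ee_pos: [0.4411, -0.2445, 0.2986]
tcp_rot: [-180.0, -0.0, 13.3]
contact_force: [-0.9, -0.1, -0.0]
gripper_width: 0.999
grasp_force: 0.0
```

```bash
python3 - <<'E'
from h import *
print(ctrl.get_obs()['ee_pos'])
im,m=snap('wrist','w1.png'); print(m, proj(m,[.442,-.244,.13]))
im,m=snap('top','top2.png')
E
```

```text
[ 0.44111751 -0.24451826  0.29855852]
{'intrinsics': array([[375.75846579,   0.        , 316.59391402],
       [  0.        , 375.75846579, 243.14174938],
       [  0.        ,   0.        ,   1.        ]]), 'xyz': array([ 0.51120026, -0.22850797,  0.4650518 ]), 'orientation': array([ 1.64877423e+02,  1.58398676e-02, -7.66259463e+01])} [315.66865915 222.30866208]
```

View pics/w1.png

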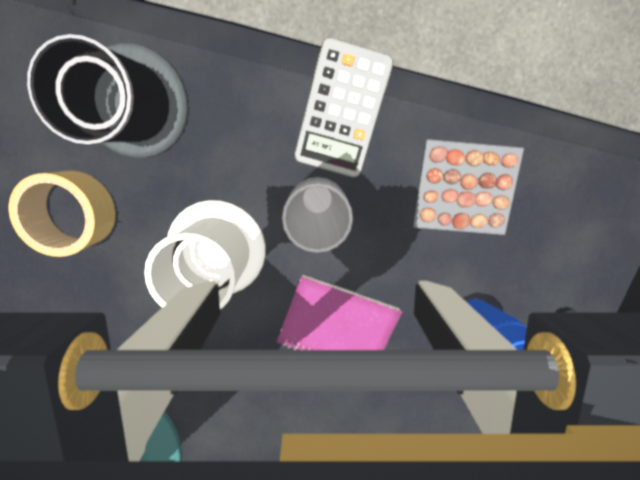

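Wrist view: wide rim ellipse is centred near (317,215) and spans columns 283–352; the black stand rim is near (82,89). I'll fit both.

```bash
cat >> h.py <<'E'
def rimfit(im,m,c0,z,r,lo=.85,hi=1.15,sgn=-1,n=120):
    """iterate: sample radial lines round predicted circle of radius r at height z, take strongest bright->dark (outward) edge, fit circle in world plane"""
    g=cv2.GaussianBlur(cv2.cvtColor(im,cv2.COLOR_RGB2GRAY),(3,3),0).astype(np.float32); c=np.array(c0,float)
    for it in range(6):
        P=[];W=[]
        for a in np.linspace(0,2*np.pi,n,endpoint=False):
            rr=np.linspace(lo,hi,60)*r
            uv=np.array([proj(m,[c[0]+q*np.cos(a),c[1]+q*np.sin(a),z]) for q in rr],np.float32)
            v=cv2.remap(g,uv[:,0].reshape(1,-1),uv[:,1].reshape(1,-1),1)[0]
            d=sgn*np.gradient(v); k=d.argmax()
            P.append([c[0]+rr[k]*np.cos(a),c[1]+rr[k]*np.sin(a)]);W.append(d[k])
        P=np.array(P);W=np.array(W);ok=W>np.median(W)*.5;P=P[ok]
        from scipy.optimize import least_squares
        s=least_squares(lambda p:np.hypot(P[:,0]-p[0],P[:,1]-p[1])-p[2],[*c,r],loss='soft_l1',f_scale=.001)
        c=s.x[:2]
    return s.x.round(4),len(P),np.abs(s.fun).mean().round(5)
E
python3 - <<'E'
from h import *
im=cv2.imread('pics/w1.png')[:,:,::-1].copy(); m=ctrl.camera_model('wrist')
print(ray(m,317,215,.13))
print('wide w',rimfit(im,m,ray(m,317,215,.13)[:2],.13,.032))
s=ray(m,82,89,.108);print(s,'stand w',rimfit(im,m,s[:2],.108,.044))
m=ctrl.camera_model('top')
a=cv2.imread('pics/top1.png')[:,:,::-1].copy()
for n,c,z,r in(('wide',(.442,-.244),.13,.032),('stand',(.502,-.015),.108,.044),('tall',(.434,.228),.155,.0275)):print(n,rimfit(a,m,c,z,r))
E
```

```text
[ 0.4482358  -0.24517838  0.13      ]
wide w (array([ 0.4464, -0.2457,  0.0324]), 117, np.float64(0.00086))
[ 0.50642807 -0.0174489   0.108     ] stand w (array([ 0.5043, -0.0146,  0.0453]), 120, np.float64(0.00077))
wide (array([ 0.446 , -0.2444,  0.0336]), 90, np.float64(0.00083))
stand (array([ 0.5043, -0.0129,  0.0474]), 112, np.float64(0.00069))
tall (array([0.4344, 0.2303, 0.0289]), 94, np.float64(0.00062))
```

```bash
python3 -m jog '[[[0,0,0,0.005,-0.001,-0.05,1],[0,0,0,0.005,-0.001,-0.1,1],[0,0,0,0.005,-0.001,-0.14,1],[0,0,0,0.005,-0.001,-0.17,1],[0,0,0,0.005,-0.001,-0.2,1]]]'; python3 -m jog '[[[0,0,0,0,0,0,0.6],[0,0,0,0,0,0,0.3],[0,0,0,0,0,0,0],[0,0,0,0,0,0,0],[0,0,0,0,0,0,0]]]'
```

```text
clock: 2.08
ee_pos: [0.4441, -0.2494, 0.0974]
tcp_rot: [-180.0, 0.0, 13.1]
contact_force: [-0.3, -0.2, -0.5]
gripper_width: 1.003
grasp_force: 0.0
clock: 2.7
ee_pos: [0.4456, -0.2483, 0.0998]
tcp_rot: [179.9, -0.1, 13.2]
contact_force: [-0.2, 0.1, 6.5]
gripper_width: 0.684
grasp_force: 29.8
```

```bash
python3 -m jog '[[[0,0,0,0,0,0,-0.2],[0,0,0,0,0,0.02,-0.2],[0,0,0,0,0,0.05,-0.2],[0,0,0,0,0,0.1,-0.2],[0,0,0,0,0,0.14,-0.2]]]';python3 -m jog '[[[0,0,0,0,0,0,-0.2],[0,0,0,0,0,0,-0.2]]]'; python3 - <<'E'
from h import *
o=ctrl.get_obs();print(o['ee_pos'],o['tcp_rot'],o['moment'])
im,m=snap('wrist','w2.png')
p=o['ee_pos'];z=p[2]-.099+.13
print(z,rimfit(im,m,p[:2],z,.032))
im,m=snap('scene','s2.png')
E
```

```text
clock: 3.32
ee_pos: [0.445, -0.2479, 0.2419]
tcp_rot: [179.9, -0.1, 13.2]
contact_force: [-0.2, -0.1, -1.2]
gripper_width: 0.689
grasp_force: 29.8
clock: 3.58
ee_pos: [0.4448, -0.2479, 0.2385]
tcp_rot: [-180.0, 0.0, 13.2]
contact_force: [-0.2, 0.5, -2.1]
gripper_width: 0.688
grasp_force: 29.8
[ 0.44484463 -0.24785278  0.23845386] [-1.79986752e+02  1.51269556e-02  1.31678680e+01] [0.02738813 0.00683358 0.06462381]
0.26945386091999124 (array([ 0.4465, -0.2486,  0.0318]), 90, np.float64(0.00075))
```

View pics/w2.png

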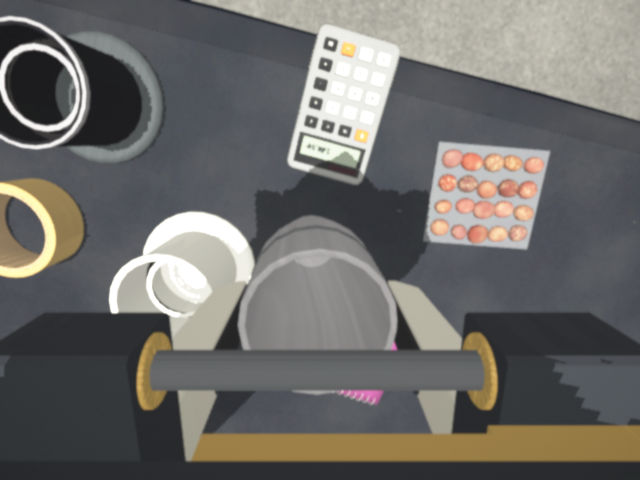

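Tumbler held upright, rim near (317,310), the neighbours undisturbed. Next I'll view the stand from nearly above it.

```bash
python3 -m jog '[[[0,0,0,0,0.02,0.03,-0.2],[0,0,0,0,0.07,0.03,-0.2],[0,0,0,-0.01,0.12,0.03,-0.2],[0,0,0,-0.01,0.17,0.03,-0.2],[0,0,0,-0.01,0.215,0.03,-0.2]]]';python3 -m jog '[[[0,0,0,0,0.013,0,-0.2],[0,0,0,0,0.013,0,-0.2],[0,0,0,0,0.013,0,-0.2],[0,0,0,0,0.013,0,-0.2]]]'; python3 - <<'E'
from h import *
o=ctrl.get_obs();print(o['ee_pos'],o['tcp_rot'],o['contact_force'])
im,m=snap('wrist','w3.png')
p=o['ee_pos'];z=p[2]-.099+.13
t=rimfit(im,m,p[:2],z,.032);print('tumbler',t,'off',t[0][:2]-p[:2])
for lo,hi in((.85,1.15),(.93,1.07)):print('tube out',rimfit(im,m,(.5043,-.014),.108,.044,lo,hi),'in',rimfit(im,m,(.5043,-.014),.108,.040,.93,1.05,1))
print(proj(m,(.5043,-.014,.108)))
E
```

```text
clock: 4.3
ee_pos: [0.4344, -0.0314, 0.2678]
tcp_rot: [-180.0, 0.1, 13.2]
contact_force: [0.9, 0.3, -1.4]
gripper_width: 0.688
grasp_force: 29.8
clock: 4.8
ee_pos: [0.4351, -0.0209, 0.2684]
tcp_rot: [-180.0, 0.0, 13.1]
contact_force: [0.4, 0.1, -1.8]
gripper_width: 0.685
grasp_force: 29.8
[ 0.43507794 -0.02091153  0.26843674] [-1.79999488e+02  2.77170116e-02  1.30821477e+01] [ 0.42647581  0.13636249 -1.76323085]
tumbler (array([ 0.4365, -0.0215,  0.0318]), 91, np.float64(0.00042)) off [ 0.00142206 -0.00058847]
tube out (array([ 0.5049, -0.0131,  0.0454]), 114, np.float64(0.00018)) in (array([ 0.5047, -0.0134,  0.0419]), 116, np.float64(0.00012))
tube out (array([ 0.5049, -0.0131,  0.0453]), 115, np.float64(0.00018)) in (array([ 0.5047, -0.0134,  0.0419]), 116, np.float64(0.00012))
[326.56714213 145.07403397]
```

View pics/w3.png

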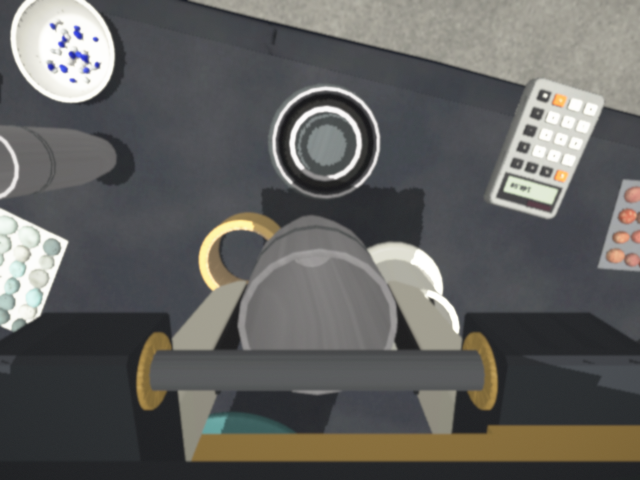

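Stand at about (326,141) in the image; its seat ring is concentric with the tube. Stand centre is about (0.5048,-0.0133) and the tumbler's offset from the TCP is (+1.5,-0.6) mm, so the target TCP is (0.5033,-0.0127).

```bash
python3 -m jog '[[[0,0,0,0.035,0.004,0,-0.2],[0,0,0,0.068,0.008,0,-0.2],[0,0,0,0.068,0.008,-0.03,-0.2],[0,0,0,0.068,0.008,-0.06,-0.2],[0,0,0,0.068,0.008,-0.08,-0.2]]]';python3 -m jog '[[[0,0,0,0,0,0,-0.2],[0,0,0,0,0,0,-0.2],[0,0,0,0,0,0,-0.2],[0,0,0,0,0,0,-0.2]]]'; python3 - <<'E'
from h import *
o=ctrl.get_obs();print(o['ee_pos'],o['tcp_rot'],o['contact_force'],o['moment'])
E
```

```text
clock: 5.48
ee_pos: [0.5028, -0.0125, 0.1871]
tcp_rot: [-180.0, 0.1, 13.1]
contact_force: [0.4, -0.3, -1.8]
gripper_width: 0.687
grasp_force: 29.8
clock: 5.98
ee_pos: [0.5033, -0.012, 0.1894]
tcp_rot: [180.0, -0.1, 13.2]
contact_force: [0.8, 0.4, -2.3]
gripper_width: 0.689
grasp_force: 29.8
[ 0.50327656 -0.01200125  0.18938131] [ 1.79981844e+02 -5.59050007e-02  1.31669948e+01] [ 0.83773918  0.41660605 -2.27953848] [ 0.05479199 -0.00445828  0.0194142 ]
```

```bash
python3 - <<'E'
from h import *
m=ctrl.camera_model('wrist'); o=ctrl.get_obs()['ee_pos']
m['xyz']=m['xyz']-o+np.array([.4351,-.0209,.2684])
im=cv2.imread('pics/w3.png')[:,:,::-1].copy()
g=cv2.cvtColor(im,cv2.COLOR_RGB2GRAY)
print(m['xyz'],g[143,262:392])
for z in(.066,.085,.104):
  for s in(1,-1):print(z,s,rimfit(im,m,(.5048,-.0133),z,.0295,.85,1.2,s))
E
```

```text
[ 0.50509029 -0.00503493  0.43492145] [ 76  76  77  78  77  86 100 109 116 132 180 231 235 191 117  76  53  35
  27  27  31  34  43  51  56  59  91 173 239 251 252 247 204 124  86  91
 110 119 106  88  80  79  78  78  82 100 126 137 139 138 137 135 137 139
 140 141 142 139 139 140 141 142 142 141 140 139 137 137 137 138 138 137
 136 136 137 136 136 135 136 137 136 135 131 124 107  90  80  77  76  76
  77  78  79  95 161 230 247 248 236 180 103  62  54  53  53  47  38  28
  26  26  29  45  65  94 163 228 232 187 118  82  72  73  73  72  72  72
  73  72  72  73]
0.066 1 (array([ 0.5052, -0.0135,  0.0292]), 105, np.float64(0.00019))
0.066 -1 (array([ 0.5053, -0.0134,  0.0343]), 114, np.float64(0.00021))
0.085 1 (array([ 0.5052, -0.0131,  0.0277]), 105, np.float64(0.00021))
0.085 -1 (array([ 0.5052, -0.0131,  0.0326]), 114, np.float64(0.0002))
0.104 1 (array([ 0.5051, -0.0127,  0.0262]), 105, np.float64(0.00019))
0.104 -1 (array([ 0.5052, -0.0126,  0.0308]), 114, np.float64(0.00019))
```

```bash
python3 -m jog '[[[0,0,0,0,-0.0005,-0.005,-0.2],[0,0,0,0,-0.0005,-0.01,-0.2],[0,0,0,0,-0.0005,-0.015,-0.2],[0,0,0,0,-0.0005,-0.02,-0.2],[0,0,0,0,-0.0005,-0.02,-0.2]]]';python3 -m jog '[[[0,0,0,0,0,-0.003,-0.2],[0,0,0,0,0,-0.006,-0.2],[0,0,0,0,0,-0.009,-0.2],[0,0,0,0,0,-0.012,-0.2],[0,0,0,0,0,-0.012,-0.2]]]'
```

```text
clock: 6.6
ee_pos: [0.5029, -0.0126, 0.1682]
tcp_rot: [180.0, 0.0, 13.2]
contact_force: [0.2, -0.9, -1.8]
gripper_width: 0.688
grasp_force: 29.8
clock: 7.22
ee_pos: [0.5034, -0.0132, 0.1569]
tcp_rot: [179.9, -0.0, 13.1]
contact_force: [2.7, -7.4, 1.2]
gripper_width: 0.686
grasp_force: 29.7
```

Side contact pushes the tool -y (+x), so I'll shift along that force.

```bash
python3 -m jog '[[[0,0,0,0.0005,-0.0015,0.001,-0.2],[0,0,0,0.0005,-0.0015,0.001,-0.2],[0,0,0,0.0005,-0.0015,0.001,-0.2]]]'
```

```text
clock: 7.6
ee_pos: [0.5035, -0.0139, 0.1575]
tcp_rot: [-180.0, 0.0, 13.2]
contact_force: [-0.9, -1.0, -2.2]
gripper_width: 0.687
grasp_force: 29.8
```

```bash
python3 -m jog '[[[0,0,0,0,-0.0003,-0.0015,-0.2],[0,0,0,0,-0.0003,-0.003,-0.2],[0,0,0,0,-0.0003,-0.004,-0.2],[0,0,0,0,-0.0003,-0.004,-0.2]]]'
```

```text
clock: 8.1
ee_pos: [0.5036, -0.0143, 0.1536]
tcp_rot: [180.0, 0.0, 13.2]
contact_force: [0.9, -1.3, -1.7]
gripper_width: 0.687
grasp_force: 29.8
```

```bash
python3 -m jog '[[[0,0,0,0,-0.0003,-0.001,-0.2],[0,0,0,0,-0.0003,-0.002,-0.2],[0,0,0,0,-0.0003,-0.003,-0.2],[0,0,0,0,-0.0003,-0.003,-0.2]]]'
```

```text
clock: 8.6
ee_pos: [0.5036, -0.0147, 0.1507]
tcp_rot: [180.0, -0.0, 13.2]
contact_force: [0.9, -2.4, -0.6]
gripper_width: 0.683
grasp_force: 29.8
```

```bash
python3 -m jog '[[[0,0,0,0.0002,-0.0006,0,-0.2],[0,0,0,0.0002,-0.0006,0,-0.2],[0,0,0,0.0002,-0.0006,0,-0.2]]]';python3 -m jog '[[[0,0,0,0,0,-0.001,-0.2],[0,0,0,0,0,-0.002,-0.2],[0,0,0,0,0,-0.003,-0.2],[0,0,0,0,0,-0.003,-0.2]]]'
```

```text
clock: 8.98
ee_pos: [0.5037, -0.0151, 0.1506]
tcp_rot: [-180.0, 0.0, 13.2]
contact_force: [-0.0, -0.2, -1.7]
gripper_width: 0.683
grasp_force: 29.8
clock: 9.48
ee_pos: [0.5038, -0.0152, 0.1476]
tcp_rot: [180.0, 0.0, 13.2]
contact_force: [0.7, -0.4, -0.7]
gripper_width: 0.686
grasp_force: 29.8
```

```bash
python3 -m jog '[[[0,0,0,0,-0.0002,-0.001,-0.2],[0,0,0,0,-0.0002,-0.002,-0.2],[0,0,0,0,-0.0002,-0.003,-0.2],[0,0,0,0,-0.0002,-0.003,-0.2]]]'
```

```text
clock: 9.98
ee_pos: [0.5039, -0.0155, 0.1448]
tcp_rot: [180.0, -0.0, 13.2]
contact_force: [1.0, -3.4, 1.9]
gripper_width: 0.687
grasp_force: 29.8
```

```bash
python3 -m jog '[[[0,0,0,0.0003,-0.0008,0,-0.2],[0,0,0,0.0003,-0.0008,0,-0.2],[0,0,0,0.0003,-0.0008,0,-0.2]]]'; python3 -m jog '[[[0,0,0,0,0,-0.001,-0.2],[0,0,0,0,0,-0.002,-0.2],[0,0,0,0,0,-0.002,-0.2]]]'
```

```text
clock: 10.35
ee_pos: [0.504, -0.0159, 0.1446]
tcp_rot: [-180.0, -0.0, 13.2]
contact_force: [-0.3, 2.9, 2.3]
gripper_width: 0.686
grasp_force: 29.9
clock: 10.72
ee_pos: [0.5042, -0.0159, 0.143]
tcp_rot: [-180.0, -0.0, 13.2]
contact_force: [-0.6, 4.9, 6.1]
gripper_width: 0.685
grasp_force: 29.9
```

```bash
python3 -m jog '[[[0,0,0,0.0002,0.0003,0.002,-0.2],[0,0,0,0.0002,0.0004,0.002,-0.2],[0,0,0,0.0002,0.0004,0.002,-0.2]]]'; python3 -m jog '[[[0,0,0,0,0,-0.001,-0.2],[0,0,0,0,0,-0.001,-0.2],[0,0,0,0,0,-0.001,-0.2]]]'
```

```text
clock: 11.1
ee_pos: [0.5041, -0.0158, 0.1443]
tcp_rot: [-180.0, 0.0, 13.2]
contact_force: [-1.0, 3.6, -2.5]
gripper_width: 0.69
grasp_force: 29.8
clock: 11.48
ee_pos: [0.5043, -0.0158, 0.1438]
tcp_rot: [180.0, -0.0, 13.2]
contact_force: [-1.5, 3.3, 1.9]
gripper_width: 0.687
grasp_force: 29.9
```

```bash
python3 -m jog '[[[0,0,0,-0.0003,0.0006,0,-0.2],[0,0,0,-0.0003,0.0006,0,-0.2],[0,0,0,-0.0003,0.0006,0,-0.2]]]'; python3 - <<'E'
from h import *
o=ctrl.get_obs();p=o['ee_pos'];print(p,o['contact_force'],o['moment'])
im,m=snap('wrist','w4.png')
t=rimfit(im,m,p[:2],p[2]-.099+.13,.032);print('tumbler',t,'off',t[0][:2]-p[:2])
F=[]
for i in range(4): snap('wrist'); F.append(ctrl.get_obs()['contact_force'])
print(np.round(F,1))
E
```

```text
clock: 11.85
ee_pos: [0.5041, -0.0155, 0.1437]
tcp_rot: [180.0, -0.0, 13.2]
contact_force: [0.9, -1.5, 1.4]
gripper_width: 0.687
grasp_force: 29.8
[ 0.50408632 -0.01546947  0.143745  ] [ 0.94181071 -1.4579638   1.4064657 ] [-0.60767205 -0.20693649 -0.01623999]
tumbler (array([ 0.5058, -0.0159,  0.0318]), 87, np.float64(0.00077)) off [ 0.00171368 -0.00043053]
[[ 1.  -2.7  1.9]
 [ 0.3 -3.6  2.2]
 [ 0.3 -3.1  2.8]
 [ 0.7 -2.8  3.9]]
```

```bash
python3 -m jog '[[[0,0,0,0,-0.0003,-0.0005,-0.2],[0,0,0,0,-0.0003,-0.0005,-0.2],[0,0,0,0,-0.0003,-0.0005,-0.2]]]'; python3 - <<'E'
from h import *
F=[]
for i in range(4): snap('wrist'); F.append(np.r_[ctrl.get_obs()['contact_force'],1e3*ctrl.get_obs()['ee_pos']])
print(np.round(F,1))
E
```

```text
clock: 12.48
ee_pos: [0.504, -0.0155, 0.1433]
tcp_rot: [180.0, -0.0, 13.2]
contact_force: [1.2, -2.5, 4.5]
gripper_width: 0.686
grasp_force: 29.8
[[ 2.000e-01 -2.400e+00  5.200e+00  5.040e+02 -1.550e+01  1.433e+02]
 [ 9.000e-01 -8.000e-01  4.500e+00  5.040e+02 -1.550e+01  1.433e+02]
 [ 1.500e+00 -2.300e+00  4.700e+00  5.040e+02 -1.550e+01  1.432e+02]
 [ 6.000e-01 -2.500e+00  5.400e+00  5.040e+02 -1.550e+01  1.432e+02]]
```

Stiffness is ≈6 N/mm, which matches the seat spring, so it is seated. Easing off a little, then releasing.

```bash
python3 -m jog '[[[0,0,0,0,-0.0003,0.0005,-0.2],[0,0,0,0,-0.0003,0.0005,0.1],[0,0,0,0,-0.0003,0.0005,0.45],[0,0,0,0,-0.0003,0.0005,0.7],[0,0,0,0,-0.0003,0.0005,0.9]]]'; python3 -m jog '[[[0,0,0,0,0,0,0.9],[0,0,0,0,0,0,0.9]]]';  python3 - <<'E'
from h import *
o=ctrl.get_obs();p=o['ee_pos'];print(p,o['contact_force'])
im,m=snap('wrist','w5.png')
for z in(.173,.176): t=rimfit(im,m,(.5058,-.0159),z,.032);print('tumbler',t)
E
```

```text
clock: 13.3
ee_pos: [0.5038, -0.0157, 0.1434]
tcp_rot: [-180.0, 0.0, 13.2]
contact_force: [-0.3, 1.1, 0.3]
gripper_width: 0.896
grasp_force: 0.0
clock: 13.55
ee_pos: [0.5039, -0.0158, 0.1436]
tcp_rot: [-180.0, 0.0, 13.2]
contact_force: [-0.2, -0.4, -0.2]
gripper_width: 0.949
grasp_force: 0.0
[ 0.50393922 -0.01575878  0.14361088] [-0.18808101 -0.40417357 -0.20928787]
tumbler (array([ 0.5049, -0.013 ,  0.032 ]), 93, np.float64(0.00095))
tumbler (array([ 0.5064, -0.0127,  0.0314]), 93, np.float64(0.00107))
```

```bash
python3 -m jog '[[[0,0,0,0,0,0.03,1],[0,0,0,0,0,0.07,1],[0,0,0,-0.03,0,0.11,1],[0,0,0,-0.05,0,0.14,1],[0,0,0,-0.06,0,0.14,1]]]'; python3 -m jog '[[[0,0,0,0,0,0,1],[0,0,0,0,0,0,1]]]';  python3 - <<'E'
from h import *
im,m=snap('wrist','w6.png');im2,m2=snap('scene','s6.png')
print(proj(m2,(.505,-.013,.17)))
for z in(.14,.15,.16,.17,.175): print(z,'rim',rimfit(im,m,(.505,-.0132),z,.032))
print('tube',rimfit(im,m,(.5048,-.0132),.108,.044,.93,1.07))
c=np.hstack([cv2.resize(im[40:240,200:420],None,fx=2,fy=2),cv2.resize(im2[190:290,220:320],None,fx=3.5,fy=4)])
print(c.shape);cv2.imwrite('pics/c6.png',c[:,:,::-1])
E
```

```text
clock: 14.22
ee_pos: [0.4438, -0.0158, 0.2861]
tcp_rot: [179.9, -0.2, 13.2]
contact_force: [1.0, 0.1, -0.2]
gripper_width: 1.0
grasp_force: 0.0
clock: 14.48
ee_pos: [0.4441, -0.0158, 0.2824]
tcp_rot: [-180.0, 0.1, 13.2]
contact_force: [0.7, 0.7, 0.5]
gripper_width: 0.999
grasp_force: 0.0
[267.18871832 210.80602657]
0.14 rim (array([ 0.5037, -0.0149,  0.0357]), 96, np.float64(0.00037))
0.15 rim (array([ 0.5036, -0.015 ,  0.0352]), 104, np.float64(0.00065))
0.16 rim (array([ 0.5042, -0.0148,  0.0341]), 100, np.float64(0.00066))
0.17 rim (array([ 0.5045, -0.0143,  0.0329]), 100, np.float64(0.00064))
0.175 rim (array([ 0.5046, -0.014 ,  0.0324]), 101, np.float64(0.00066))
tube (array([ 0.505 , -0.0131,  0.0454]), 120, np.float64(0.00026))
(400, 790, 3)
```

View pics/c6.png

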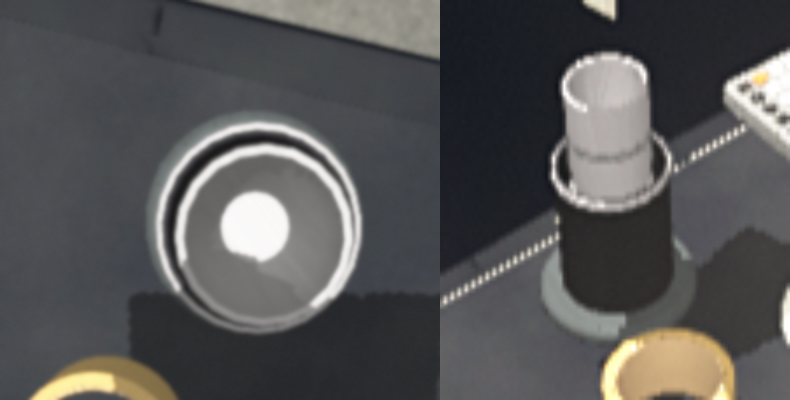

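The wide tumbler stands straight in the black tube, with its rim at ≈0.172–0.174 m. Left panel: rim at crop (265,235), concentric with the tube. Now the tall one.

```bash
python3 -m jog '[[[0,0,0,0,0.05,0.03,1],[0,0,0,0,0.1,0.03,1],[0,0,0,-0.005,0.15,0.03,1],[0,0,0,-0.01,0.2,0.03,1],[0,0,0,-0.01,0.24,0.03,1]]]'; python3 -m jog '[[[0,0,0,0,0.003,0,1],[0,0,0,0,0.003,0,1],[0,0,0,0,0.003,0,1]]]';  python3 - <<'E'
from h import *
o=ctrl.get_obs();print(o['ee_pos'])
im,m=snap('wrist','w7.png')
print(proj(m,(.4344,.2303,.155)),'rim',rimfit(im,m,(.4344,.2303),.155,.0275,.8,1.2))
E
```

```text
clock: 15.2
ee_pos: [0.4336, 0.2263, 0.313]
tcp_rot: [180.0, 0.0, 13.2]
contact_force: [0.4, -0.4, -0.0]
gripper_width: 0.999
grasp_force: 0.0
clock: 15.58
ee_pos: [0.4342, 0.2264, 0.3136]
tcp_rot: [180.0, 0.0, 13.1]
contact_force: [-0.7, 0.5, -0.9]
gripper_width: 0.999
grasp_force: 0.0
[0.43419985 0.22638277 0.31357111]
[311.64043058 224.49009252] rim (array([0.4353, 0.2303, 0.0275]), 120, np.float64(0.00042))
```

View pics/w7.png

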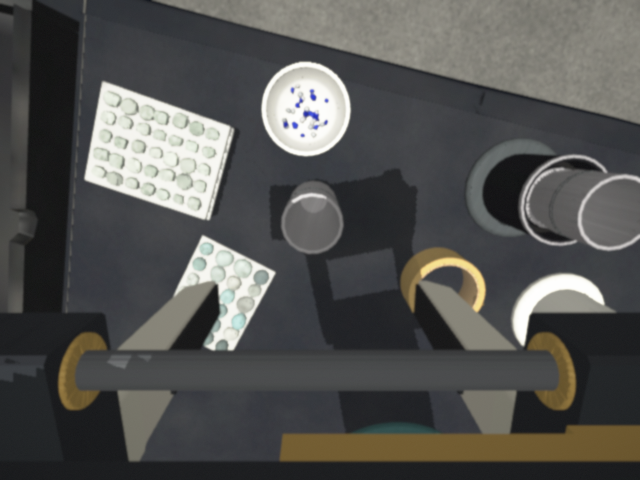

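Tall tumbler at (312,222) in the wrist view, clear of the dish at (306,108). Descending and gripping.

```bash
python3 -m jog '[[[0,0,0,0.001,0.0015,-0.05,1],[0,0,0,0.001,0.0015,-0.1,1],[0,0,0,0.001,0.0015,-0.14,1],[0,0,0,0.001,0.0015,-0.17,1],[0,0,0,0.001,0.0015,-0.189,1]]]'; python3 -m jog '[[[0,0,0,0,0,0,0.6],[0,0,0,0,0,0,0.3],[0,0,0,0,0,0,0],[0,0,0,0,0,0,-0.4],[0,0,0,0,0,0,-0.4]]]'; python3 -m jog '[[[0,0,0,0,0,0,-0.4],[0,0,0,0,0,0,-0.4]]]'
```

```text
clock: 16.25
ee_pos: [0.4348, 0.2279, 0.1234]
tcp_rot: [180.0, 0.0, 13.1]
contact_force: [1.0, -0.2, 0.4]
gripper_width: 1.0
grasp_force: 0.0
clock: 16.88
ee_pos: [0.4351, 0.2288, 0.1251]
tcp_rot: [-180.0, -0.0, 13.2]
contact_force: [-0.6, 0.5, 3.1]
gripper_width: 0.585
grasp_force: 30.0
clock: 17.12
ee_pos: [0.4352, 0.2289, 0.1251]
tcp_rot: [-180.0, -0.0, 13.2]
contact_force: [-0.5, -0.1, 5.6]
gripper_width: 0.589
grasp_force: 30.0
```

```bash
python3 -m jog '[[[0,0,0,0,0,0.03,-0.4],[0,0,0,0,0,0.08,-0.4],[0,0,0,0,0,0.13,-0.4],[0,0,0,0,0,0.18,-0.4],[0,0,0,0,0,0.215,-0.4]]]'; python3 -m jog '[[[0,0,0,0,0,0,-0.4],[0,0,0,0,0,0,-0.4],[0,0,0,0,0,0,-0.4]]]';  python3 - <<'E'
from h import *
o=ctrl.get_obs();p=o['ee_pos'];print(p,o['tcp_rot'])
im,m=snap('wrist','w8.png')
for lo,hi in((.85,1.15),(.92,1.08)):
  t=rimfit(im,m,p[:2],p[2]+.030,.0275,lo,hi);print(t,'off',t[0][:2]-p[:2])
E
```

```text
clock: 17.75
ee_pos: [0.4349, 0.2287, 0.3417]
tcp_rot: [-180.0, -0.1, 13.2]
contact_force: [0.6, 0.2, -1.0]
gripper_width: 0.586
grasp_force: 30.0
clock: 18.12
ee_pos: [0.4347, 0.2286, 0.3381]
tcp_rot: [180.0, 0.1, 13.2]
contact_force: [-0.7, -0.1, -1.5]
gripper_width: 0.588
grasp_force: 30.0
[0.43472572 0.22861767 0.33811031] [1.79976014e+02 1.18991419e-01 1.31656956e+01]
(array([0.4347, 0.2278, 0.0275]), 79, np.float64(0.00039)) off [-2.57242101e-05 -8.17666342e-04]
(array([0.4351, 0.2279, 0.0272]), 76, np.float64(0.00031)) off [ 0.00037428 -0.00071767]
```

```bash
python3 -m jog '[[[0,0,0,0.015,-0.05,0,-0.4],[0,0,0,0.03,-0.1,0,-0.4],[0,0,0,0.045,-0.15,0,-0.4],[0,0,0,0.06,-0.2,0,-0.4],[0,0,0,0.0705,-0.235,0,-0.4]]]'; python3 -m jog '[[[0,0,0,0,-0.008,0,-0.4],[0,0,0,0,-0.008,0,-0.4],[0,0,0,0,-0.008,0,-0.4],[0,0,0,0,-0.008,0,-0.4]]]'; python3 - <<'E'
from h import *
o=ctrl.get_obs();p=o['ee_pos'];print(p,o['tcp_rot'])
im2,m2=snap('scene');im3,m3=snap('top')
print(proj(m2,(.505,-.015,.17)),proj(m2,(.505,-.015,.36)),proj(m3,(.505,-.015,.17)))
c=cv2.resize(im2[110:290,210:330],None,fx=3.3,fy=3.3)
cv2.imwrite('pics/c9.png',c[:,:,::-1]);print(c.shape)
E
```

```text
clock: 18.8
ee_pos: [0.5056, -0.0084, 0.3388]
tcp_rot: [-180.0, 0.1, 13.1]
contact_force: [0.4, 1.6, -0.9]
gripper_width: 0.59
grasp_force: 30.0
clock: 19.3
ee_pos: [0.5053, -0.0134, 0.3397]
tcp_rot: [-180.0, -0.0, 13.2]
contact_force: [0.0, 0.3, -1.9]
gripper_width: 0.586
grasp_force: 30.0
[ 0.5053319  -0.01342029  0.33972313] [-1.79997975e+02 -1.32541012e-02  1.32397113e+01]
[267.81342768 210.51022185] [262.68673845 144.91252913] [282.53132531 212.7726831 ]
(594, 396, 3)
```

View pics/c9.png

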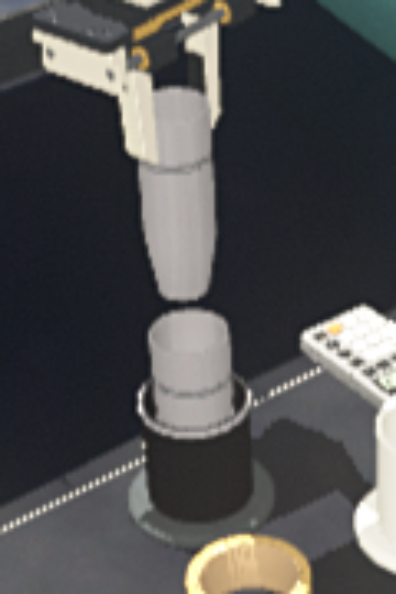

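The held tall tumbler (bottom at crop (186,295)) is right over the wide rim (190,335). Descending into it.

```bash
python3 -m jog '[[[0,0,0,0,-0.0005,-0.015,-0.4],[0,0,0,0,-0.0005,-0.03,-0.4],[0,0,0,0,-0.0005,-0.045,-0.4],[0,0,0,0,-0.0005,-0.06,-0.4],[0,0,0,0,-0.0005,-0.07,-0.4]]]'; python3 -m jog '[[[0,0,0,0,0,-0.008,-0.4],[0,0,0,0,0,-0.016,-0.4],[0,0,0,0,0,-0.024,-0.4],[0,0,0,0,0,-0.03,-0.4],[0,0,0,0,0,-0.03,-0.4]]]'
```

```text
clock: 20.02
ee_pos: [0.5053, -0.0148, 0.2684]
tcp_rot: [-180.0, 0.0, 13.2]
contact_force: [-0.4, -0.6, -1.2]
gripper_width: 0.583
grasp_force: 30.0
clock: 20.65
ee_pos: [0.5053, -0.0148, 0.2392]
tcp_rot: [-180.0, 0.0, 13.2]
contact_force: [0.1, 0.1, -1.4]
gripper_width: 0.585
grasp_force: 30.0
```

```bash
python3 -m jog '[[[0,0,0,0,0,-0.005,-0.4],[0,0,0,0,0,-0.01,-0.4],[0,0,0,0,0,-0.015,-0.4],[0,0,0,0,0,-0.015,-0.4]]]'
```

```text
clock: 21.15
ee_pos: [0.5053, -0.0147, 0.2241]
tcp_rot: [-180.0, 0.0, 13.2]
contact_force: [-0.3, 0.8, -1.3]
gripper_width: 0.592
grasp_force: 30.0
```

```bash
python3 -m jog '[[[0,0,0,0,0,-0.003,-0.4],[0,0,0,0,0,-0.006,-0.4],[0,0,0,0,0,-0.009,-0.4],[0,0,0,0,0,-0.012,-0.4],[0,0,0,0,0,-0.012,-0.4]]]'; python3 -m jog '[[[0,0,0,0,0,-0.002,-0.4],[0,0,0,0,0,-0.004,-0.4],[0,0,0,0,0,-0.006,-0.4],[0,0,0,0,0,-0.006,-0.4]]]'
```

```text
clock: 21.78
ee_pos: [0.5054, -0.0148, 0.2123]
tcp_rot: [-180.0, 0.0, 13.2]
contact_force: [0.1, 0.4, -1.0]
gripper_width: 0.588
grasp_force: 30.0
clock: 22.28
ee_pos: [0.5054, -0.0148, 0.2064]
tcp_rot: [-180.0, 0.0, 13.2]
contact_force: [0.3, 1.0, -2.3]
gripper_width: 0.585
grasp_force: 30.0
```

```bash
python3 -m jog '[[[0,0,0,0,0,-0.002,-0.4],[0,0,0,0,0,-0.004,-0.4],[0,0,0,0,0,-0.006,-0.4],[0,0,0,0,0,-0.006,-0.4]]]'
```

```text
clock: 22.78
ee_pos: [0.5054, -0.0147, 0.2005]
tcp_rot: [-180.0, 0.0, 13.2]
contact_force: [0.1, 1.3, -1.4]
gripper_width: 0.589
grasp_force: 30.0
```

```bash
python3 -m jog '[[[0,0,0,0,0,-0.001,-0.4],[0,0,0,0,0,-0.002,-0.4],[0,0,0,0,0,-0.003,-0.4],[0,0,0,0,0,-0.004,-0.4],[0,0,0,0,0,-0.004,-0.4]]]'
```

```text
clock: 23.4
ee_pos: [0.5054, -0.0148, 0.1966]
tcp_rot: [-180.0, 0.0, 13.2]
contact_force: [-0.2, 0.5, -0.5]
gripper_width: 0.587
grasp_force: 30.0
```

```bash
python3 -m jog '[[[0,0,0,0,0,-0.001,-0.4],[0,0,0,0,0,-0.002,-0.4],[0,0,0,0,0,-0.003,-0.4],[0,0,0,0,0,-0.003,-0.4]]]'
```

```text
clock: 23.9
ee_pos: [0.5054, -0.0148, 0.1935]
tcp_rot: [-180.0, 0.0, 13.2]
contact_force: [-0.2, 1.6, -0.3]
gripper_width: 0.591
grasp_force: 30.0
```

```bash
python3 -m jog '[[[0,0,0,0,0,-0.001,-0.4],[0,0,0,0,0,-0.002,-0.4],[0,0,0,0,0,-0.002,-0.4]]]'
```

```text
clock: 24.28
ee_pos: [0.5054, -0.0148, 0.1915]
tcp_rot: [-180.0, 0.0, 13.2]
contact_force: [-0.7, 1.7, -1.7]
gripper_width: 0.591
grasp_force: 30.0
```

```bash
cat >> h.py <<'E'
def favg(n=6):
    F=[]
    for i in range(n): ctrl.snapshot('wrist'); o=ctrl.get_obs(); F.append(np.r_[o['contact_force'],o['moment'],o['ee_pos']])
    print(np.mean(F,0).round(4).tolist())
E
python3 -c "from h import *;favg()"; python3 -m jog '[[[0,0,0,0,0.0005,-0.001,-0.4],[0,0,0,0,0.0005,-0.002,-0.4],[0,0,0,0,0.0005,-0.002,-0.4]]]'; python3 -c "from h import *;favg()"
```

```text
[-0.327, 1.0992, -1.1338, 0.2244, 0.0789, 0.034, 0.5054, -0.0148, 0.1916]
clock: 24.95
ee_pos: [0.5054, -0.0143, 0.1895]
tcp_rot: [180.0, 0.0, 13.2]
contact_force: [-0.2, -0.7, -1.1]
gripper_width: 0.589
grasp_force: 30.0
[-0.5853, 0.2653, -1.2043, 0.0319, 0.0436, 0.0131, 0.5055, -0.0143, 0.1896]
```

```bash
python3 -m jog '[[[0,0,0,-0.0003,0.0002,-0.001,-0.4],[0,0,0,-0.0003,0.0002,-0.002,-0.4],[0,0,0,-0.0003,0.0002,-0.002,-0.4]]]'; python3 -c "from h import *;favg()"
```

```text
clock: 25.62
ee_pos: [0.5051, -0.0141, 0.1875]
tcp_rot: [-180.0, 0.0, 13.2]
contact_force: [-0.1, -1.3, -1.6]
gripper_width: 0.588
grasp_force: 30.0
[0.2616, 0.2453, -0.8417, 0.0262, 0.0284, -0.0144, 0.5052, -0.0141, 0.1877]
```

```bash
python3 -m jog '[[[0,0,0,0,0,-0.001,-0.4],[0,0,0,0,0,-0.0015,-0.4],[0,0,0,0,0,-0.0015,-0.4]]]'; python3 -c "from h import *;favg()"
```

```text
clock: 26.3
ee_pos: [0.5051, -0.0141, 0.1861]
tcp_rot: [-180.0, 0.0, 13.2]
contact_force: [-0.5, -0.1, -1.2]
gripper_width: 0.585
grasp_force: 30.0
[0.0725, -0.299, -0.9607, -0.0078, 0.0028, 0.0085, 0.5052, -0.0141, 0.1862]
```

```bash
python3 -m jog '[[[0,0,0,0,0,-0.001,-0.4],[0,0,0,0,0,-0.0015,-0.4],[0,0,0,0,0,-0.0015,-0.4]]]'; python3 -c "from h import *;favg()"
```

```text
clock: 26.98
ee_pos: [0.5052, -0.014, 0.1846]
tcp_rot: [-180.0, 0.0, 13.2]
contact_force: [-0.7, 0.5, -0.5]
gripper_width: 0.589
grasp_force: 30.0
[-0.4653, 0.3865, -0.9793, 0.0893, 0.0457, 0.0084, 0.5051, -0.0141, 0.1846]
```

```bash
python3 -m jog '[[[0,0,0,0,0,-0.001,-0.4],[0,0,0,0,0,-0.001,-0.4]]]'; python3 -c "from h import *;favg()"
```

```text
clock: 27.52
ee_pos: [0.5052, -0.0141, 0.1838]
tcp_rot: [180.0, -0.0, 13.2]
contact_force: [-1.0, -0.0, 1.3]
gripper_width: 0.586
grasp_force: 30.0
[-0.509, -0.0825, 1.0792, 0.0552, 0.1201, 0.009, 0.5052, -0.0141, 0.1838]
```

Rest felt at TCP z≈0.184 with no side force, and nesting depth ≈14.5 mm, inside the 13–17 mm range. One small test for spring stiffness.

```bash
python3 -m jog '[[[0,0,0,-0.0002,0,-0.0005,-0.4],[0,0,0,-0.0002,0,-0.0005,-0.4]]]'; python3 -c "from h import *;favg()"
```

```text
clock: 28.08
ee_pos: [0.5051, -0.0141, 0.1833]
tcp_rot: [180.0, -0.0, 13.2]
contact_force: [0.7, -0.1, 2.7]
gripper_width: 0.587
grasp_force: 30.0
[0.0357, -0.0291, 2.9154, -0.0427, -0.0101, -0.0144, 0.505, -0.0141, 0.1833]
```

```bash
python3 -m jog '[[[0,0,0,0,0,0,-0.1],[0,0,0,0,0,0,0.2],[0,0,0,0,0,0,0.5],[0,0,0,0,0,0,0.7],[0,0,0,0,0,0,0.7]]]'; python3 -c "from h import *;favg(2)"; python3 -m jog '[[[0,0,0,0,0,0.01,0.7],[0,0,0,0,0,0.03,0.7],[0,0,0,0,0,0.07,0.8],[0,0,0,-0.02,0,0.12,1],[0,0,0,-0.07,0,0.15,1]]]'; python3 -m jog '[[[0,0,0,0,0,0,1],[0,0,0,0,0,0,1]]]'; python3 - <<'E'
from h import *
im2,m2=snap('scene');im3,m3=snap('top');im,m=snap('wrist')
p=(.505,-.014)
for z in(.21,.214,.218): print(z,rimfit(im,m,p,z,.0275), proj(m2,(*p,z)))
print(proj(m,(*p,.2)))
c=np.hstack([cv2.resize(im2[160:290,210:330],None,fx=3.3,fy=3.3),cv2.resize(im3[170:300,225:345],None,fx=3.3,fy=3.3)])
cv2.imwrite('pics/c10.png',c[:,:,::-1]);print(c.shape)
cv2.imwrite('pics/w10.png',im[:,:,::-1])
E
```

```text
clock: 29.0
ee_pos: [0.5049, -0.0141, 0.183]
tcp_rot: [-180.0, 0.0, 13.2]
contact_force: [-0.1, -0.7, 0.6]
gripper_width: 0.838
grasp_force: 0.0
[-0.265, 0.1084, -0.2835, 0.0319, 0.0109, -0.001, 0.5049, -0.0141, 0.1831]
clock: 29.72
ee_pos: [0.4348, -0.0141, 0.3366]
tcp_rot: [180.0, -0.1, 13.2]
contact_force: [-0.3, 0.2, 0.6]
gripper_width: 0.996
grasp_force: 0.0
clock: 29.98
ee_pos: [0.4351, -0.0141, 0.3338]
tcp_rot: [180.0, -0.1, 13.2]
contact_force: [-0.8, -0.1, -0.2]
gripper_width: 1.0
grasp_force: 0.0
0.21 (array([ 0.5055, -0.0133,  0.0293]), 120, np.float64(0.0009)) [266.48751433 197.76107547]
0.214 (array([ 0.5055, -0.013 ,  0.0289]), 120, np.float64(0.00089)) [266.38417304 196.44625533]
0.218 (array([ 0.5054, -0.0128,  0.0285]), 120, np.float64(0.00085)) [266.28046514 195.1267706 ]
[336.46116317 146.75130706]
(429, 792, 3)
```

View pics/c10.png

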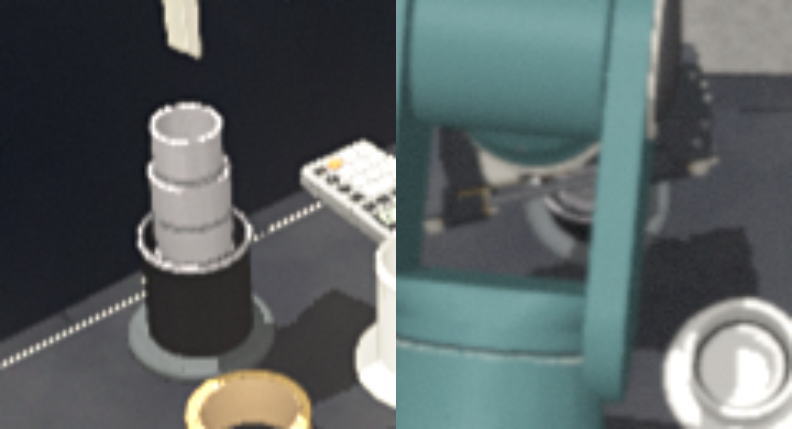

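Both tumblers stand straight and nested in the black stand (tall rim at crop (186,122), wide rim (189,170)). The rim centre (0.5055,-0.013) lines up with the tube's, and the gripper is clear.

```bash
python3 -c "from workcell import ctrl;print(ctrl.finish_job())"
```

```text
the job is handed in; nothing more can be done
None
```

The wide tumbler is in the black stand's seat with the tall one nested in it, both upright and lowered until I felt them rest. The gripper was clear of everything when I handed the job in at about 30 s; the verdict was not reported back.

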